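# Function check of a shaker's mushroom stop, then reset

### The arm

A 7-joint arm with a two-finger parallel gripper is mounted at the origin on a cart in front of the work surface, level with it; the furniture and walls round the work are solid. World frame = base frame: x ahead of the robot, y to its left, z up, the work surface at z = 0. Lengths are in m, angles in rad, forces in N, time in s.
With the tool pointing down it reaches from about 0.425 to 0.95 m from the base axis. Payload 16.7 kg.
Tool frame: the origin (TCP) lies at the very end of the fingers, on their centre line; the grasp point (between the pads) lies 19 mm behind it (bot.tcp_to_grasp is the distance from the TCP to the grasp point, in m); z points along the fingers, x is the direction in which the jaws open and shut, and the axes are right-handed (so a half turn about z gives the same grasp; the last joint's range is limited). The gripper opens to 94 mm and grips with 3 to 60 N. Pads are 16 mm wide; open, the fingers measure 119 mm over their backs; the gripper's body (75 mm by 177 mm) begins 78 mm behind the grasp point.
Start: joints at [1.151, 0.426, 0.074, 1.606, -0.034, 1.111, -0.067], TCP at [0.181, -0.65, 0.205] pointing down, gripper open.
Joint ranges: [-2.85, 2.85], [-0.5, 2.14], [-1.23, 1.37], [0.21, 2.46], [-1.02, 4.16], [0.16, 2.05], [-2.73, 2.73]. Speed limits (rad/s): [1.89, 1.89, 2.39, 2.39, 3.01, 3.01, 3.01].

### API

Orientations are given as a unit quaternion [x, y, z, w].
In Python, from cell import bot, cams gives the robot as it stands. The module is installed in compiled form; this text tells all that it offers.
- The arm moves only by the tool apply_moves, never from a script. Its argument "increments" is a list of rows, each a list of 7 numbers: the shift along the tool's x, y, z in m, then the turn, a rotation vector about the tool's x, y, z in degrees, then the finger opening in m, from 0 to 0.094. A call has 1 to 5 rows; each row is the pose to reach, as a shift and turn from the pose measured when the call began, along the tool's axes at that moment; what a row does not reach only later rows make up. A row lasts 1/12 s, in which the tool goes at most 41.7 mm and 7.16 degrees, less where a joint would pass 70% of its speed; a pose out of reach is approached as far as the arm can. A call with a gripper value outside its range is refused whole. The fingers move at their own pace and stop on an object; "grip_force" is the grip in N (left out, the last holds). Time passes only in rows, so rows that repeat a pose let the fingers close. It gives the time, the measured TCP pose, the force and the opening at its end, in the units of the state.
- bot.read_state(): the state, without advancing time (a new reading comes with each control period).
- cams.camera(name): name is "scene" or "top"; returns the picture (400x640x3 uint8, red, green, blue); there is no depth.
- cams.camera_params(name): a dict with "vfov" (degrees; the focal length in pixels is half the picture's height over the tangent of half this angle, whatever the lens; pixels are square), "cx", "cy" (the principal point, pixels), "dist" ([k1, k2, p1, p2, k3] as OpenCV has them; the pictures are not rectified), "rvec" (rotation vector, rad) and "tvec" (3), from world to camera coordinates, as OpenCV has them. Camera axes: x right, y down, z forward; pixel columns grow to the right and rows downward; lengths in m; the calibration is good to about 2 mm. A picture is of the moment at which its call begins. camera_params takes no time and is no camera call.
- bot.sign_off(): hands the job in, once; it reports no verdict.
The state is a dict: "time_s": time; "joint_positions": joint angles; "qvel": joint speeds; "joint_torque": joint torques, N m; "ee_pos": TCP position; "tcp_rot": TCP orientation; "contact_force": force on the tool from outside, world axes, zero at the start; "wrist_torque": the same for the moment, N m; "gripper_width": finger opening in m.
Only numpy, scipy, OpenCV 4.12 (cv2) and the standard library are available. Lean on these libraries where they do the work, as an engineer would, in place of code of your own. Each camera call takes 0.05 s, during which the arm holds its last target.

### The job

Do the start-of-day stop check on the orbital shaker, the low white machine with dishes and a jar on its platform. Push its big three-lobed mushroom stop button straight in until it latches and take the hand away so that it stays in by itself; then, with a fingertip against the side of a lobe, twist it clockwise (seen from above) until it springs out again, and let go of it; last, press the small round reset key on the same control deck fully in and let it come back. Only push, with fingertips or the outside of the fingers: grip and lift nothing, do not ram the button, leave the square start key beside the round one unpressed, and do not disturb the things on the platform or on the bench around it.

Things in the scene. Friction and masses are not known exactly. Their poses are not given: they have to be found in the camera images.
- shaker: low white orbital shaker, fixed, 290 (x) x 280 (y) mm. Origin: centre of its underside, on the bench; x points from its front to its back, y to its left, z up; yaw within 0.25 rad. Its front 115 mm is a flat control deck 66 mm above the bench; behind (x -30 to 140 mm) the platform, mat 97, rails and bars up to 123 mm high. Stop button at x -95, y -75 mm; keys at x -108, y 36 and 92 mm
- stop_top (a point): centre of the top of the stop's black head, 112 mm above the bench (104 when latched). Core 47 mm wide, nearly flat on top for 30; three lobes 21 mm wide, 22 of the head's 26 mm high, reach 35.5 mm from the axis: untwisted, one points to the machine's front (-x), the others 120 degrees to either side. Under the head a 26 mm stem and a bezel 54 mm wide that ends 74 mm above the bench
- front_lobe (a point): outermost point of the lobe that points to the machine's front, 35.5 mm from the stop's vertical axis, 15 mm below the top of the head; it turns and sinks with the head. A clockwise twist moves it to the machine's left (+y)
- stop_plunger (a joint): how far the stop button is pushed in: 0 out, 0.010 m at its end stop. A spring resists with 5 N at first, about 9 N at the end. It has latched once past 0.009 m; let go, it then stays at 0.0085 m. It needs no more than 15 N; over 30 N counts as ramming
- stop_head (a joint): clockwise twist of the head seen from above, 0 to 0.95 rad; a weak spring (up to 0.04 N m) turns it back to 0. While latched, a twist of about 0.6 rad trips the latch and the button springs out; twisting takes under 0.1 N m, a few newtons at a lobe. Pressed while twisted, the button does not latch
- reset_key_top (a point): centre of the top of the round white reset key, 24 mm wide, in a round black surround, 78 mm above the bench; it is in one of the two key places on the deck, 56 mm apart, the square start key in the other
- reset_key (a joint): how far the reset key is pushed in: 0 out, 0.005 m fully in; a spring resists with 1.6 to 3.6 N and returns it
- start_key_top (a point): centre of the top of the square white start key, 24 x 24 mm, in a square black surround, as high as the reset key; not to be pressed
- start_key (a joint): how far the start key is pushed in, 0 to 0.005 m
- jar: capped white specimen jar, 53 mm wide, 62 tall, standing on the platform between the clamp bars; loose, origin at the centre of its underside; leave it where it is
- dish_a: petri dish, 55 mm wide, 14 high, in the middle of the platform; loose, origin at the centre of its underside; leave it where it is
- dish_b: petri dish, 55 mm wide, 14 high, on the platform's left part; loose, origin at the centre of its underside; leave it where it is
- tally_counter: round hand tally counter, 45x52x26 mm, lying on the bench in front of the machine; loose, origin at the centre of its underside; leave it where it is
- marker: marker pen, 125x12x14 mm, lying on the bench in front of the machine; loose, origin at the centre of its underside; leave it where it is
- slide_mailer: white slide mailer, 90x35x16 mm, lying on the bench in front of the machine; loose, origin at the centre of its underside; leave it where it is
- dropper_bottle: small dropper bottle, 29 mm wide, 68 tall, standing on the bench left of the machine; loose, origin at the centre of its underside; leave it where it is

How it is judged:
On the way, in this order (a step that is already met when the one before it is completed fails the run):
1. the stop button is in and stays in with nothing touching the machine (value of joint stop_plunger above 0.007 m and contact force between the fingers and shaker below 0.1 N), for 0.3 s.
2. twisted clockwise, the stop button has sprung out, turned back and is let go (value of joint stop_plunger below 0.0015 m and value of joint stop_head below 0.12 rad and contact force between the fingers and shaker below 0.1 N), for 0.2 s.
3. the round reset key is pressed fully in, with the stop button out (value of joint reset_key above 0.004 m and value of joint stop_plunger below 0.0015 m), for 0.05 s.
At the end, for the whole second after the job is handed in: the stop button is out (within 1.5 mm) and turned back (within 0.12 rad), both keys are out (within 1 mm), nothing touches the machine, and every loose thing is within 15 mm of where it stood (all of step 2 and value of joint each of reset_key, start_key below 0.001 m and distance of each of jar, dish_a, dish_b, tally_counter, marker, slide_mailer, dropper_bottle from where it was at the start of the episode below 0.015 m).
It fails at once if the square start key is pressed more than 2 mm (value of joint start_key above 0.002 m).
It fails at once if the stop button is rammed or gripped: more than 32 N between fingers and button (contact force between the fingers and stop_head above 32 N).
It fails at once if the jar or a dish on the platform is pushed or lifted more than 15 mm (distance of any of jar, dish_a, dish_b from where it was at the start of the episode above 0.015 m).
It fails at once if something loose on the bench around the machine is pushed or lifted more than 15 mm (distance of any of tally_counter, marker, slide_mailer, dropper_bottle from where it was at the start of the episode above 0.015 m).
It also fails if it takes over 51 s, if anything falls off the work surface, if the arm or the gripper's body presses on something with over 40 N, if the wrist force passes 120 N, or if a joint passes its speed limit or range.

## Working session

There is one attempt and no reset: what is moved stays moved. The work goes in short steps, Python scripts to look and compute and a tool call to move; the robot and the scene stay as the last step left them, time stands still between calls to the robot, and variables do not carry over. Pictures are saved under pics/ and viewed, and the job is handed in when it is done.

Besides the shell and the picture viewer there is one more tool, called after "Request:" in YAML: its name, and indented under it one key for each argument. apply_moves: Moves the arm, as the interface text tells. Its arguments: {"type":"object","properties":{"increments":{"type":"array"},"grip_force":{"type":"number"}},"required":["increments"]}

```bash
mkdir -p pics
python3 - <<'E'
from cell import bot,cams
import cv2
s=bot.read_state(); print(s)
for n in("scene","top"):
    p=cams.camera_params(n); print(n,p)
    cv2.imwrite(f"pics/{n}0.png",cams.camera(n)[:,:,::-1])
E
```

```text
{'time_s': 0.0, 'joint_positions': array([ 1.15050517,  0.42671847,  0.07382032,  1.60660961, -0.03410746,
        1.1107952 , -0.06711577]), 'qvel': array([ 0.00054264, -0.00157093, -0.00110906, -0.0007427 , -0.00113456,
        0.00063076, -0.00050036]), 'joint_torque': array([-1.39114054e-04, -9.35801482e+01,  3.66651401e+00, -4.54177737e+01,
       -4.89342073e-02,  2.02964799e-02,  1.52469056e-04]), 'ee_pos': array([ 0.18043142, -0.64998042,  0.20478258]), 'tcp_rot': array([ 7.96075118e-01, -6.05197490e-01, -5.27949075e-04, -3.54923997e-04]), 'contact_force': array([-0.34466978, -0.82177001, -0.61427223]), 'wrist_torque': array([0.02208895, 0.00842341, 0.03170772]), 'gripper_width': 0.09412163696953285}
scene {'vfov': 49.220404296327885, 'cx': 313.02915407501877, 'cy': 193.94425184942241, 'dist': array([-0.01180703,  0.        ,  0.        ,  0.        ,  0.        ]), 'rvec': array([ 0.5978713 , -2.69309557,  1.1361525 ]), 'tvec': array([0.33636229, 0.34041581, 0.72217977])}
top {'vfov': 57.897338706555296, 'cx': 320.26840536376244, 'cy': 196.63970529086748, 'dist': array([-0.0100806,  0.       ,  0.       ,  0.       ,  0.       ]), 'rvec': array([ 2.17104964, -2.17131821,  0.13885281]), 'tvec': array([-0.2143459 ,  0.48810359,  0.91571005])}
```

View pics/scene0.png

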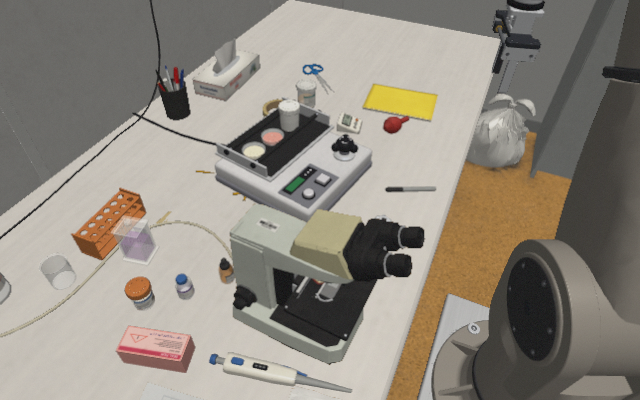

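View pics/top0.png

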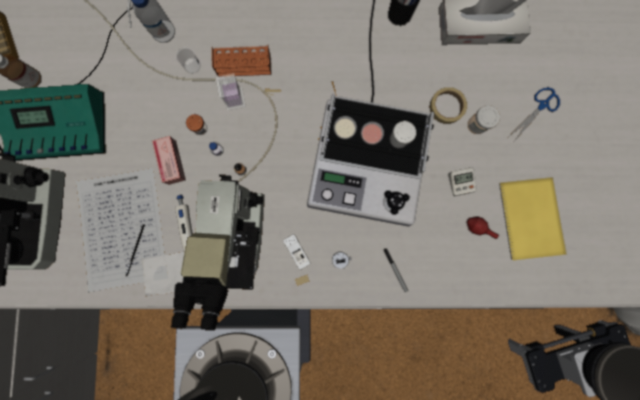

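The top view shows the stop head near (397,202), the deck keys near (328,195) and (349,198), and the loose items around the machine. I'll enlarge both views.

Run:
```python
import cv2
a=cv2.imread("pics/top0.png")[85:235,290:450]; cv2.imwrite("pics/topz.png",cv2.resize(a,None,fx=4.0,fy=4.0,interpolation=cv2.INTER_CUBIC)[:600])
a=cv2.imread("pics/scene0.png")[90:220,200:390]; cv2.imwrite("pics/scenez.png",cv2.resize(a,None,fx=4,fy=4,interpolation=cv2.INTER_CUBIC))
```

```text
(no output)
```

View pics/topz.png

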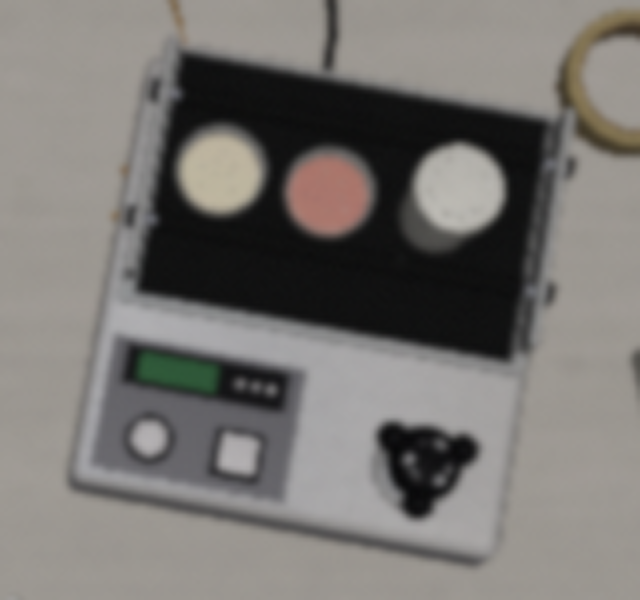

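View pics/scenez.png

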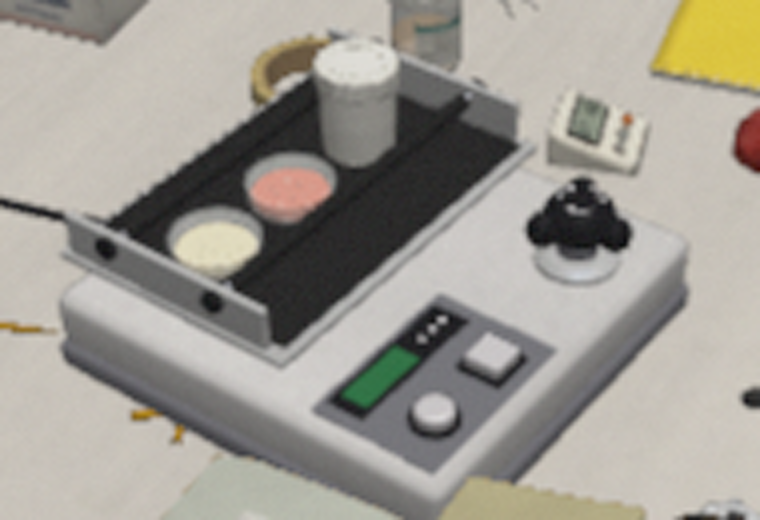

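```bash
cat > h.py <<'E'
import numpy as np,cv2
from cell import bot,cams
def cam(n):
    p=cams.camera_params(n); f=200/np.tan(np.radians(p['vfov'])/2)
    K=np.array([[f,0,p['cx']],[0,f,p['cy']],[0,0,1]]); R=cv2.Rodrigues(p['rvec'])[0]
    return K,p['dist'],R,p['tvec'],p['rvec']
def ray(n,uv):
    K,d,R,t,_=cam(n); q=cv2.undistortPoints(np.array([[uv]],float),K,d)[0,0]
    return -R.T@t, R.T@np.array([q[0],q[1],1])
def onz(n,uv,z):
    c,v=ray(n,uv); return c+v*(z-c[2])/v[2]
def proj(n,P):
    K,d,R,t,rv=cam(n); return cv2.projectPoints(np.array(P,float).reshape(-1,3),rv,t,K,d)[0][:,0]
E
python3 - <<'E'
from h import *
top=cv2.imread("pics/top0.png"); sc=cv2.imread("pics/scene0.png")
def comps(im,box,fn,amin,s=8):
    x0,y0,x1,y1=box; c=cv2.resize(im[y0:y1,x0:x1],None,fx=s,fy=s,interpolation=cv2.INTER_CUBIC)
    g=c.mean(2); m=fn(g).astype(np.uint8)
    n,l,st,ce=cv2.connectedComponentsWithStats(m)
    return [(st[i,4]/s/s,(ce[i]+.5)/s-.5+[x0,y0],st[i,:4]/s+[x0,y0,0,0]) for i in range(1,n) if st[i,4]/s/s>amin]
print("top keys")
for a,c,b in comps(top,(315,185,362,210),lambda g:g>150,10): print(a,c,b,onz("top",c,.078))
print("top stop")
for th in (50,70):
  for a,c,b in comps(top,(378,185,414,218),lambda g:g<th,20): print(a,c,b,onz("top",c,.097),onz("top",c,.112))
print("scene keys")
for a,c,b in comps(sc,(295,165,338,205),lambda g:g>165,10): print(a,c,b,onz("scene",c,.078))
print("scene stop")
for a,c,b in comps(sc,(325,130,365,165),lambda g:g<70,20): print(a,c,b,onz("scene",c,.097))
E
```

```text
top keys
38.171875 [326.82713365 194.06577466] [323.625 191.25    7.125   7.   ] [ 0.48900811 -0.22989762  0.078     ]
59.359375 [349.03163661 198.13373585] [345.25  194.25    8.5     8.625] [ 0.47890172 -0.28493075  0.078     ]
42.265625 [328.34262939 205.76615065] [315.    202.625  31.875   7.375] [ 0.45989981 -0.23355501  0.078     ]
top stop
271.6875 [395.27486629 200.46666523] [385.125 191.375  23.5    22.5  ] [ 0.47121972 -0.39559975  0.097     ] [ 0.46969224 -0.39222131  0.112     ]
330.734375 [395.46057838 200.48320204] [384.625 191.     24.5    23.375] [ 0.47117958 -0.39605199  0.097     ] [ 0.4696528  -0.39266576  0.112     ]
scene keys
72.265625 [298.70214865 168.32293243] [295.    165.     12.375  11.25 ] [ 0.54119979 -0.28810741  0.078     ]
139.09375 [329.39071276 168.31279488] [314.625 165.     23.375  11.375] [ 0.47678083 -0.3187795   0.078     ]
66.9375 [322.71504435 177.55319211] [317.    173.375  12.375   9.125] [ 0.47786254 -0.28288627  0.078     ]
147.34375 [326.17936108 193.31350742] [312.75 179.75  25.25  25.25] [ 0.45022239 -0.23922126  0.078     ]
54.15625 [308.27813041 191.82490623] [304.    188.5     9.5     7.375] [ 0.48762648 -0.22666895  0.078     ]
scene stop
273.484375 [344.31474247 145.54850954] [332.    134.875  25.5    18.75 ] [ 0.46924488 -0.39010263  0.097     ]
```

Run:
```python
from h import *
def tri(a,b):
    c1,v1=ray("top",a); c2,v2=ray("scene",b)
    s=np.linalg.lstsq(np.c_[v1,-v2],c2-c1,rcond=None)[0]
    p,q=c1+v1*s[0],c2+v2*s[1]; return (p+q)/2,np.linalg.norm(p-q)
print("eyep",tri((211,316),(421,237)),tri((185,318),(408,265)))
for z in (0,.1,.2,.3): print(z,onz("top",(263,195),z)[:2],onz("top",(255,285),z)[:2],onz("top",(243,190),z)[:2],onz("top",(228,240),z)[:2])
print("head corner tan right-back", tri((229,236),(361,216)))
print("body top right", tri((243,184),(300,208)))
for n,uv in dict(mailer=(297,251),tally=(341,260),marker=(396,270),jar=(405,131)).items(): print(n,onz("top",uv,.01))
# machine fit
```

```text
eyep (array([ 0.22923196, -0.01298003,  0.28745384]), np.float64(0.02191732175976652)) (array([0.22882747, 0.03595419, 0.28367683]), np.float64(0.014271561612783434))
0 [ 0.4956613  -0.06085646] [ 0.25853421 -0.04381801] [ 0.50916572 -0.00689853] [0.37555181 0.02973671]
0.1 [ 0.48397324 -0.07518012] [ 0.27134855 -0.05990226] [ 0.49608224 -0.02679767] [0.37627469 0.00605204]
0.2 [ 0.47228518 -0.08950377] [ 0.28416288 -0.0759865 ] [ 0.48299877 -0.04669681] [ 0.37699757 -0.01763263]
0.3 [ 0.46059712 -0.10382743] [ 0.29697722 -0.09207075] [ 0.46991529 -0.06659596] [ 0.37772045 -0.0413173 ]
head corner tan right-back (array([ 0.34987181, -0.04063011,  0.25659381]), np.float64(0.07218326201113708))
body top right (array([ 0.46093172, -0.05845055,  0.21012194]), np.float64(0.06865517423196457))
mailer [ 0.34686847 -0.15360147  0.01      ]
tally [ 0.32336107 -0.26881543  0.01      ]
marker [ 0.29716365 -0.41274257  0.01      ]
jar [ 0.67100694 -0.44660468  0.01      ]
```

Run:
```python
import cv2
a=cv2.imread("pics/scene0.png")[190:370,210:440]; cv2.imwrite("pics/sz2.png",cv2.resize(a,None,fx=3,fy=3,interpolation=cv2.INTER_CUBIC))
a=cv2.imread("pics/top0.png")[160:340,160:360]; cv2.imwrite("pics/tz2.png",cv2.resize(a,None,fx=3,fy=3,interpolation=cv2.INTER_CUBIC))
```

```text
(no output)
```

View pics/sz2.png

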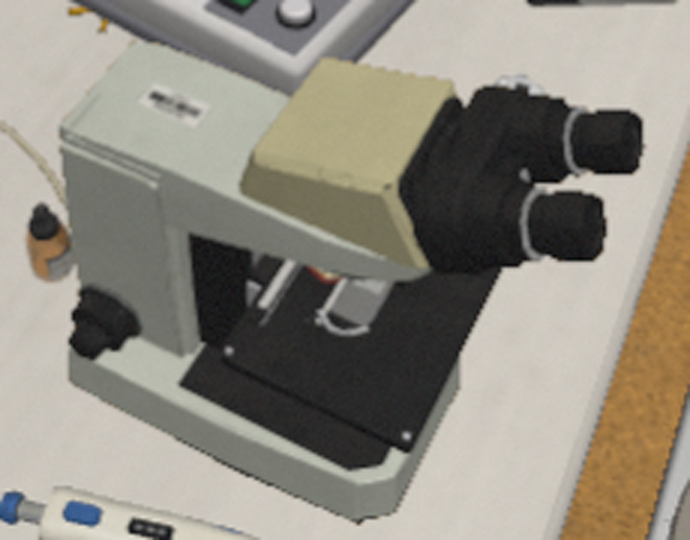

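View pics/tz2.png

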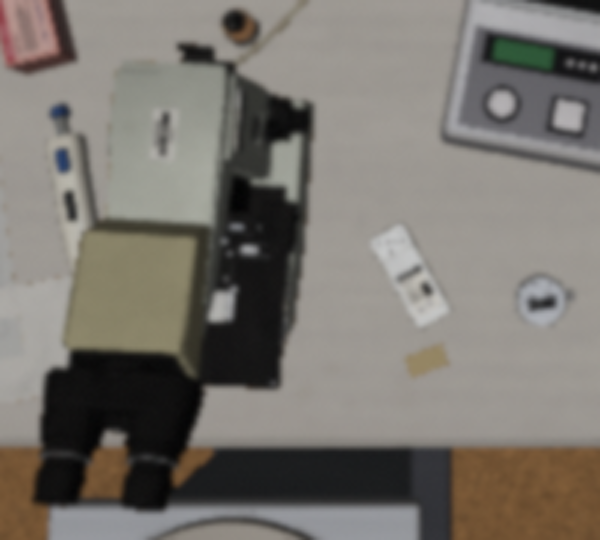

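Request:
apply_moves:
  increments:
    - [-0.017,-0.035,0,0,0,-6.5,0]
    - [-0.034,-0.07,0,0,0,-13,0]
    - [-0.051,-0.105,0,0,0,-19.5,0]
    - [-0.068,-0.14,0,0,0,-26,0]
    - [-0.085,-0.175,0,0,0,-32,0]
  grip_force: 20

```text
time_s: 0.52
ee_pos: [0.3273, -0.5197, 0.2048]
tcp_rot: [0.933, -0.36, -0.001, -0.0]
contact_force: [-0.0, -1.0, -1.3]
gripper_width: 0.0644
```

```bash
cat > plan.py <<'E'
import sys
from h import *
from scipy.spatial.transform import Rotation as Ro
yaw=-0.18
EX=np.array([np.cos(yaw),np.sin(yaw),0]);EY=np.array([-np.sin(yaw),np.cos(yaw),0])
STOP=np.array([.4712,-.3955,0]);RESET=np.array([.4885,-.2290,0])
def to(target,tang=yaw):
    s=bot.read_state();R=Ro.from_quat(s['tcp_rot'])
    Rt=Ro.from_matrix(np.c_[[np.cos(tang),np.sin(tang),0],[np.sin(tang),-np.cos(tang),0],[0,0,-1]])
    print("t",s['time_s'],"pos",s['ee_pos'].round(4),"F",s['contact_force'].round(2),"w",round(s['gripper_width'],4))
    print("shift",R.inv().apply(target-s['ee_pos']).round(4),"rot",np.degrees((R.inv()*Rt).as_rotvec()).round(2))
E
python3 -c "
from plan import *
to(STOP+[0,0,.14])"
```

```text
t 0.5167 pos [ 0.3273 -0.5197  0.2048] F [-0.01 -1.   -1.27] w 0.0644
shift [ 0.0234 -0.1887  0.0648] rot [ -0.05   0.07 -31.85]
```

Request:
apply_moves:
  increments:
    - [0.005,-0.038,0.005,0,0,-6.4,0]
    - [0.01,-0.076,0.015,0,0,-12.8,0]
    - [0.015,-0.114,0.025,0,0,-19.2,0]
    - [0.02,-0.152,0.035,0,0,-25.6,0]
    - [0.0234,-0.1887,0.045,0,0,-31.9,0]

```text
time_s: 0.93
ee_pos: [0.4726, -0.3939, 0.1593]
tcp_rot: [0.996, -0.087, -0.0, -0.001]
contact_force: [-0.3, -1.5, 0.0]
gripper_width: 0.0306
```

Request:
apply_moves:
  increments:
    - [0,0,0,0,0,0,0]
    - [0,0,0,0,0,0,0]

```text
time_s: 1.1
ee_pos: [0.474, -0.3915, 0.1583]
tcp_rot: [0.996, -0.084, -0.001, -0.002]
contact_force: [0.7, 0.2, -0.6]
gripper_width: 0.0173
```

```bash
python3 -c "
from plan import *
to(STOP+[0,0,.118])
cv2.imwrite('pics/t1.png',cv2.resize(cams.camera('top')[85:235,290:450,::-1],None,fx=4,fy=4))
cv2.imwrite('pics/s1.png',cv2.resize(cams.camera('scene')[60:220,200:400,::-1],None,fx=3.5,fy=3.5))
"
```

```text
t 1.1 pos [ 0.474  -0.3915  0.1583] F [ 0.72  0.2  -0.58] w 0.0173
shift [-0.002   0.0046  0.0403] rot [-0.17  0.11  0.63]
```

View pics/s1.png

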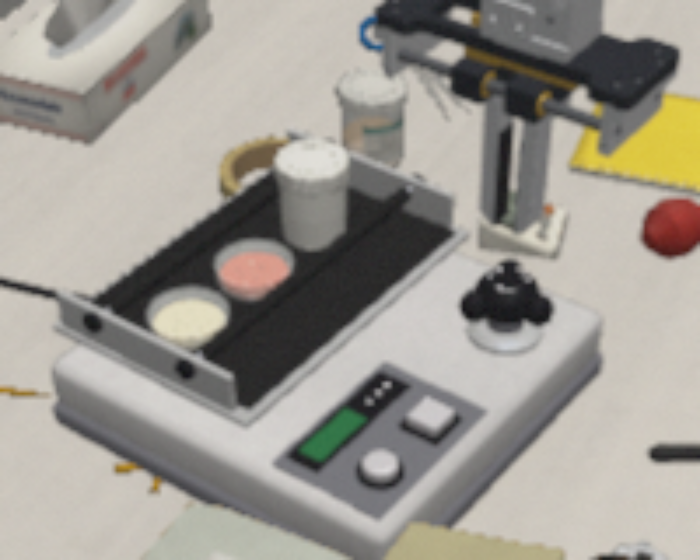

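View pics/t1.png

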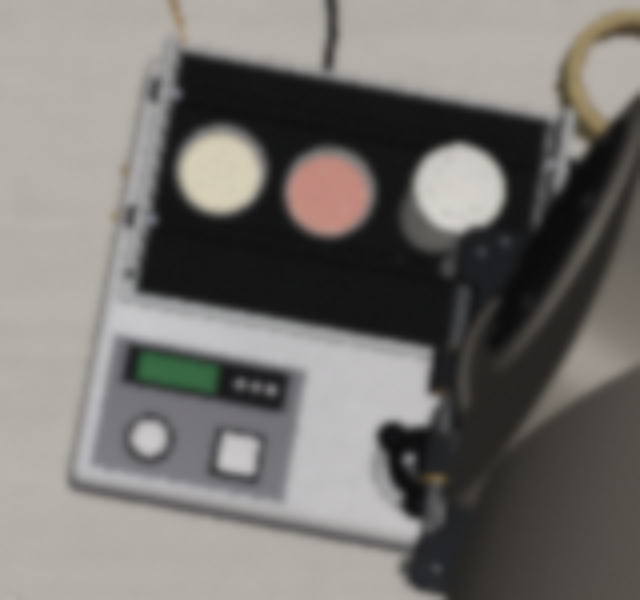

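```bash
python3 -c "
from plan import *
print(proj('scene',bot.read_state()['ee_pos']),proj('scene',STOP+[0,0,.112]),proj('top',STOP+[0,0,.112]),proj('top',STOP+[0,0,.097]))
print(proj('scene',STOP-.0355*EX+[0,0,.097]),proj('top',STOP-.0355*EX+[0,0,.097]))
"
```

```text
[[345.58499584 122.81215167]] [[344.77127796 139.07543205]] [[396.62633429 199.8394275 ]] [[395.23418607 200.47471641]]
[[357.06462257 149.48494595]] [[392.96482755 214.83920951]]
```

Request:
apply_moves:
  increments:
    - [-0.001,0.0023,0.015,0,0,0.6,0]
    - [-0.002,0.0046,0.03,0,0,0.6,0]
    - [-0.002,0.0046,0.038,0,0,0.6,0]
    - [-0.002,0.0046,0.0405,0,0,0.6,0]
    - [-0.002,0.0046,0.0405,0,0,0.6,0]

```text
time_s: 1.62
ee_pos: [0.4683, -0.3992, 0.1184]
tcp_rot: [0.996, -0.093, -0.001, -0.001]
contact_force: [0.3, -0.4, 0.3]
gripper_width: 0.0004
```

```bash
python3 -c "
from plan import *
to(STOP+[0,0,.1025])
"
```

```text
t 1.6167 pos [ 0.4683 -0.3992  0.1184] F [ 0.33 -0.35  0.25] w 0.0004
shift [ 0.0022 -0.0042  0.0159] rot [-0.07  0.13 -0.41]
```

Request:
apply_moves:
  increments:
    - [0.002,-0.004,0,0,0,-0.4,0]
    - [0.002,-0.004,0,0,0,-0.4,0]
    - [0.002,-0.004,0,0,0,-0.4,0]

```text
time_s: 1.87
ee_pos: [0.4716, -0.3955, 0.1191]
tcp_rot: [0.996, -0.09, -0.001, -0.001]
contact_force: [-0.1, -0.2, 0.5]
gripper_width: 0.0007
```

```bash
python3 -c "
from plan import *
to(STOP+[0,0,.1025])
"
```

```text
t 1.8667 pos [ 0.4716 -0.3955  0.1191] F [-0.08 -0.22  0.53] w 0.0007
shift [-0.0003  0.      0.0166] rot [-0.05  0.08  0.02]
```

Request:
apply_moves:
  increments:
    - [0,0,0.003,0,0,0,0]
    - [0,0,0.006,0,0,0,0]
    - [0,0,0.008,0,0,0,0]
    - [0,0,0.01,0,0,0,0]
    - [0,0,0.012,0,0,0,0]

```text
time_s: 2.28
ee_pos: [0.4717, -0.3956, 0.1072]
tcp_rot: [0.996, -0.09, -0.0, -0.0]
contact_force: [-0.8, 0.9, 6.3]
gripper_width: 0.0005
```

Request:
apply_moves:
  increments:
    - [0,0,0.0015,0,0,0,0]
    - [0,0,0.003,0,0,0,0]
    - [0,0,0.004,0,0,0,0]
    - [0,0,0.005,0,0,0,0]
    - [0,0,0.005,0,0,0,0]

```text
time_s: 2.7
ee_pos: [0.4718, -0.3957, 0.1024]
tcp_rot: [0.996, -0.09, -0.0, -0.0]
contact_force: [-1.5, 0.5, 8.5]
gripper_width: 0.0007
```

Request:
apply_moves:
  increments:
    - [0,0,0.0005,0,0,0,0]
    - [0,0,0.001,0,0,0,0]
    - [0,0,0.001,0,0,0,0]

```text
time_s: 2.95
ee_pos: [0.4718, -0.3957, 0.1018]
tcp_rot: [0.996, -0.09, -0.0, -0.0]
contact_force: [-2.4, 2.6, 11.6]
gripper_width: 0.0004
```

Request:
apply_moves:
  increments:
    - [0,0,-0.005,0,0,0,0]
    - [0,0,-0.015,0,0,0,0]
    - [0,0,-0.028,0,0,0,0]
    - [0,0,-0.028,0,0,0,0]
    - [0,0,-0.028,0,0,0,0]

```text
time_s: 3.37
ee_pos: [0.4723, -0.3962, 0.131]
tcp_rot: [0.996, -0.09, 0.0, 0.0]
contact_force: [-0.6, -0.3, -0.3]
gripper_width: 0.0003
```

Request:
apply_moves:
  increments:
    - [0,0,0,0,0,0,0]
    - [0,0,0,0,0,0,0]
    - [0,0,0,0,0,0,0]

```text
time_s: 3.62
ee_pos: [0.4722, -0.3961, 0.1307]
tcp_rot: [0.996, -0.09, 0.0, 0.0]
contact_force: [0.1, 0.4, -0.6]
gripper_width: 0.0002
```

```bash
python3 -c "
from plan import *
to(STOP-.038*EX-.034*EY+[0,0,.125])
cv2.imwrite('pics/s2.png',cv2.resize(cams.camera('scene')[90:190,290:410,::-1],None,fx=5,fy=5,interpolation=cv2.INTER_CUBIC))
"
```

```text
t 3.6167 pos [ 0.4722 -0.3961  0.1307] F [ 0.11  0.36 -0.61] w 0.0002
shift [-0.0391  0.0336  0.0057] rot [ 0.01 -0.03 -0.  ]
```

View pics/s2.png

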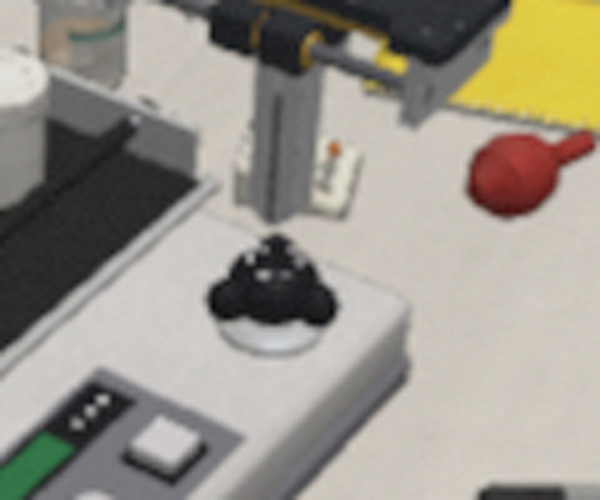

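Request:
apply_moves:
  increments:
    - [-0.015,0.014,0,0,0,0,0]
    - [-0.03,0.028,0,0,0,0,0]
    - [-0.039,0.036,0,0,0,0,0]
    - [-0.039,0.036,0,0,0,0,0]
    - [-0.039,0.036,0,0,0,0,0]

```text
time_s: 4.08
ee_pos: [0.4272, -0.4247, 0.1306]
tcp_rot: [0.996, -0.09, 0.0, 0.0]
contact_force: [0.3, 0.7, 1.1]
gripper_width: 0.0008
```

```bash
python3 -c "
from plan import *
to(STOP-.038*EX-.034*EY+[0,0,.083])
"
```

```text
t 4.0833 pos [ 0.4272 -0.4247  0.1306] F [0.29 0.73 1.12] w 0.0008
shift [ 0.0001 -0.0026  0.0476] rot [ 0.   -0.03 -0.07]
```

Request:
apply_moves:
  increments:
    - [0,0,0.015,0,0,0,0]
    - [0,0,0.03,0,0,0,0]
    - [0,0,0.042,0,0,0,0]
    - [0,0,0.0476,0,0,0,0]
    - [0,0,0.0476,0,0,0,0]

```text
time_s: 4.5
ee_pos: [0.4272, -0.4236, 0.0816]
tcp_rot: [0.996, -0.09, -0.001, -0.001]
contact_force: [-0.1, 0.0, 0.3]
gripper_width: 0.0004
```

```bash
python3 -c "
from plan import *
to(STOP-.038*EX-.0185*EY+[0,0,.083])
cv2.imwrite('pics/s3.png',cv2.resize(cams.camera('scene')[90:190,290:410,::-1],None,fx=5,fy=5,interpolation=cv2.INTER_CUBIC))
"
```

```text
t 4.5 pos [ 0.4272 -0.4236  0.0816] F [-0.12  0.01  0.31] w 0.0004
shift [ 0.0002 -0.0171 -0.0013] rot [-0.08  0.07 -0.02]
```

View pics/s3.png

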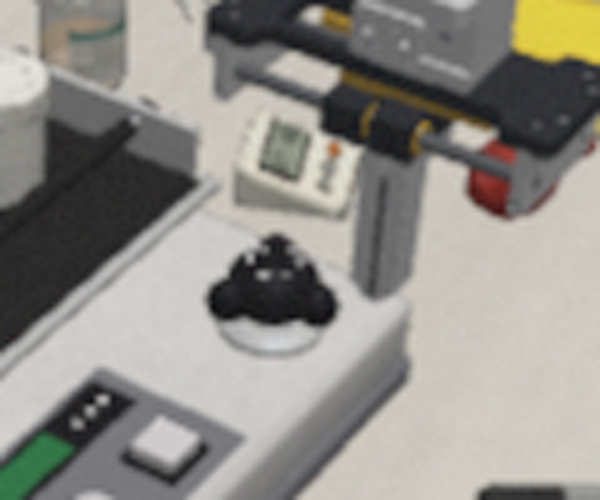

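Request:
apply_moves:
  increments:
    - [0,-0.006,0,0,0,0,0]
    - [0,-0.012,0,0,0,0,0]
    - [0,-0.017,0,0,0,0,0]
    - [0,-0.021,0,0,0,0,0]
    - [0,-0.025,0,0,0,0,0]

```text
time_s: 4.97
ee_pos: [0.432, -0.3991, 0.083]
tcp_rot: [0.996, -0.09, -0.0, -0.0]
contact_force: [-1.1, -0.9, -0.5]
gripper_width: 0.0006
```

Request:
apply_moves:
  increments:
    - [0,-0.003,0,0,0,0,0]
    - [0,-0.006,0,0,0,0,0]
    - [0,-0.008,0,0,0,0,0]
    - [0,-0.009,0,0,0,0,0]

```text
time_s: 5.3
ee_pos: [0.4337, -0.39, 0.0831]
tcp_rot: [0.996, -0.09, -0.0, -0.0]
contact_force: [-1.1, -1.9, -1.0]
gripper_width: 0.0004
```

```bash
python3 -c "
from plan import *
to(STOP-.038*EX-.0*EY+[0,0,.083])
cv2.imwrite('pics/s4.png',cv2.resize(cams.camera('scene')[90:190,290:410,::-1],None,fx=5,fy=5,interpolation=cv2.INTER_CUBIC))
"
```

```text
t 5.3 pos [ 0.4337 -0.39    0.0831] F [-1.08 -1.88 -0.97] w 0.0004
shift [-0.0001 -0.0013  0.0001] rot [-0.01  0.   -0.02]
```

View pics/s4.png

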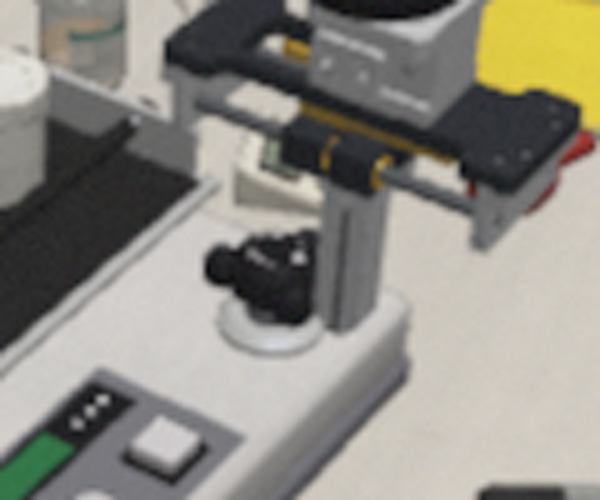

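The head has twisted and risen: the stem is visible again. Next I'll retreat along the same path.

Request:
apply_moves:
  increments:
    - [0,0.01,0,0,0,0,0]
    - [0,0.022,0,0,0,0,0]
    - [0,0.034,0,0,0,0,0]
    - [-0.002,0.042,0,0,0,0,0]
    - [-0.002,0.042,0,0,0,0,0]

```text
time_s: 5.77
ee_pos: [0.4228, -0.4334, 0.0828]
tcp_rot: [0.996, -0.092, -0.0, 0.0]
contact_force: [-0.5, 0.1, 0.4]
gripper_width: 0.0007
```

Request:
apply_moves:
  increments:
    - [0,0,0,0,0,0,0]
    - [0,0,-0.015,0,0,0,0]
    - [0,0,-0.03,0,0,0,0]
    - [0,0,-0.045,0,0,0,0]
    - [0,0,-0.055,0,0,0,0]

```text
time_s: 6.18
ee_pos: [0.4233, -0.4333, 0.1391]
tcp_rot: [0.996, -0.091, 0.0, 0.0]
contact_force: [0.4, 1.1, -0.2]
gripper_width: 0.0004
```

```bash
python3 -c "
from plan import *
to(RESET+[0,0,.135])
cv2.imwrite('pics/s5.png',cv2.resize(cams.camera('scene')[90:190,290:410,::-1],None,fx=5,fy=5,interpolation=cv2.INTER_CUBIC))
"
```

```text
t 6.1833 pos [ 0.4233 -0.4333  0.1391] F [ 0.38  1.15 -0.17] w 0.0004
shift [ 0.027  -0.2127  0.004 ] rot [ 0.02 -0.02 -0.17]
```

View pics/s5.png

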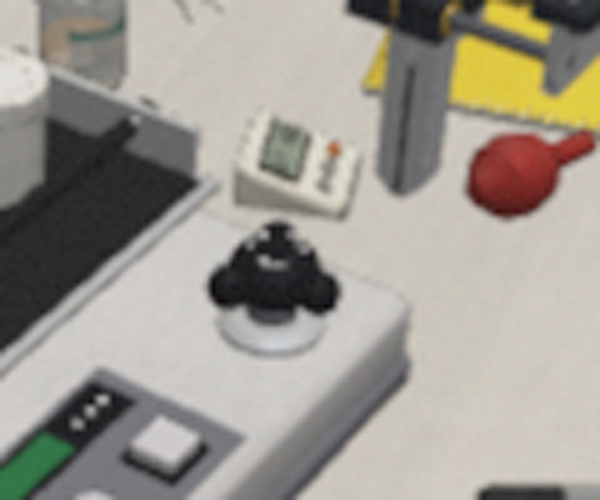

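Request:
apply_moves:
  increments:
    - [0.005,-0.035,-0.01,0,0,0,0]
    - [0.01,-0.075,-0.01,0,0,0,0]
    - [0.015,-0.115,-0.01,0,0,0,0]
    - [0.02,-0.155,-0.01,0,0,0,0]
    - [0.027,-0.19,-0.01,0,0,0,0]

```text
time_s: 6.65
ee_pos: [0.4849, -0.2492, 0.1501]
tcp_rot: [0.996, -0.091, 0.001, 0.001]
contact_force: [0.6, -0.7, 0.4]
gripper_width: 0.0001
```

Request:
apply_moves:
  increments:
    - [0,-0.012,0,0,0,0,0]
    - [0,-0.012,0,0,0,0,0]
    - [0,-0.012,0,0,0,0,0]

```text
time_s: 6.9
ee_pos: [0.4871, -0.2367, 0.1497]
tcp_rot: [0.996, -0.09, 0.001, 0.001]
contact_force: [0.4, -0.5, 0.2]
gripper_width: 0.0003
```

```bash
python3 -c "
from plan import *
to(RESET+[0,0,.1])
cv2.imwrite('pics/s6.png',cv2.resize(cams.camera('scene')[90:240,240:400,::-1],None,fx=4,fy=4,interpolation=cv2.INTER_CUBIC))
"
```

```text
t 6.9 pos [ 0.4871 -0.2367  0.1497] F [ 0.44 -0.5   0.23] w 0.0003
shift [-0.0001 -0.0079  0.0497] rot [ 0.08 -0.08 -0.02]
```

View pics/s6.png

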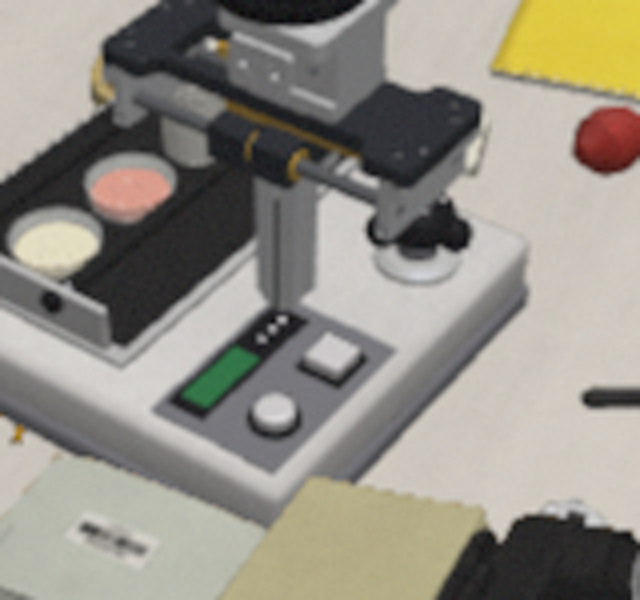

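Request:
apply_moves:
  increments:
    - [0,-0.004,0.012,0,0,0,0]
    - [0,-0.008,0.027,0,0,0,0]
    - [0,-0.008,0.042,0,0,0,0]
    - [0,-0.008,0.055,0,0,0,0]
    - [0,-0.008,0.058,0,0,0,0]

```text
time_s: 7.37
ee_pos: [0.4866, -0.2313, 0.0896]
tcp_rot: [0.996, -0.092, -0.001, 0.001]
contact_force: [0.5, 0.6, -0.9]
gripper_width: 0.0008
```

Request:
apply_moves:
  increments:
    - [0,0,0,0,0,0,0]
    - [0,0,0,0,0,0,0]

```text
time_s: 7.53
ee_pos: [0.4861, -0.2323, 0.0895]
tcp_rot: [0.996, -0.093, -0.001, 0.001]
contact_force: [0.9, -0.4, -0.0]
gripper_width: 0.0005
```

```bash
python3 -c "
from plan import *
to(RESET+[0,0,.0725])
cv2.imwrite('pics/s7.png',cv2.resize(cams.camera('scene')[120:220,260:380,::-1],None,fx=5,fy=5,interpolation=cv2.INTER_CUBIC))
cv2.imwrite('pics/t7.png',cv2.resize(cams.camera('top')[160:230,290:430,::-1],None,fx=5,fy=5,interpolation=cv2.INTER_CUBIC))
"
```

```text
t 7.5333 pos [ 0.4861 -0.2323  0.0895] F [ 0.91 -0.37 -0.03] w 0.0005
shift [ 0.0018 -0.0037  0.017 ] rot [ 0.08  0.12 -0.35]
```

View pics/s7.png

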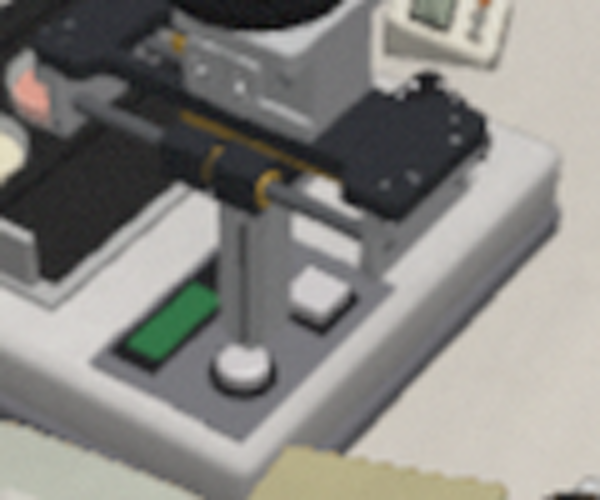

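View pics/t7.png

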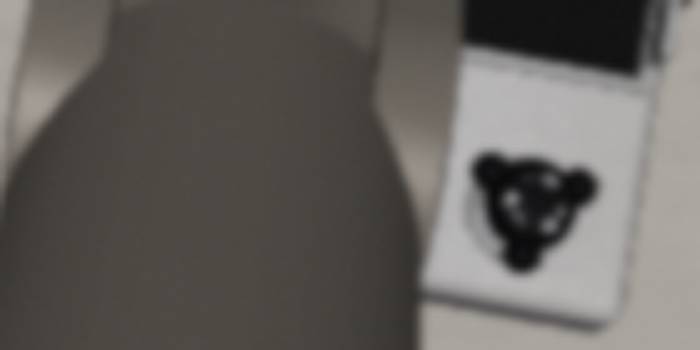

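Request:
apply_moves:
  increments:
    - [0.0018,-0.0037,0,0,0,-0.3,0]
    - [0.0018,-0.0037,0.004,0,0,-0.3,0]
    - [0.0018,-0.0037,0.008,0,0,-0.3,0]
    - [0.0018,-0.0037,0.01,0,0,-0.3,0]
    - [0.0018,-0.0037,0.012,0,0,-0.3,0]

```text
time_s: 8.05
ee_pos: [0.4891, -0.2285, 0.0778]
tcp_rot: [0.996, -0.09, -0.001, 0.001]
contact_force: [-1.0, 0.6, 2.0]
gripper_width: 0.0001
```

Request:
apply_moves:
  increments:
    - [0,0,0.001,0,0,0,0]
    - [0,0,0.002,0,0,0,0]
    - [0,0,0.003,0,0,0,0]
    - [0,0,0.004,0,0,0,0]
    - [0,0,0.005,0,0,0,0]

```text
time_s: 8.47
ee_pos: [0.4891, -0.2286, 0.073]
tcp_rot: [0.996, -0.09, -0.001, 0.001]
contact_force: [-5.6, 2.3, 20.0]
gripper_width: 0.0005
```

Request:
apply_moves:
  increments:
    - [0,0,0,0,0,0,0]

```text
time_s: 8.55
ee_pos: [0.4891, -0.2286, 0.0732]
tcp_rot: [0.996, -0.09, -0.001, 0.001]
contact_force: [-2.2, 1.0, 7.0]
gripper_width: 0.0002
```

```bash
python3 -c "
from plan import *
to(RESET+[0,0,.0725])
cv2.imwrite('pics/s8.png',cv2.resize(cams.camera('scene')[140:215,270:360,::-1],None,fx=7,fy=7,interpolation=cv2.INTER_CUBIC))
"
```

```text
t 8.55 pos [ 0.4891 -0.2286  0.0732] F [-2.18  1.01  6.96] w 0.0002
shift [-0.0005  0.0005  0.0007] rot [ 0.1   0.06 -0.  ]
```

View pics/s8.png

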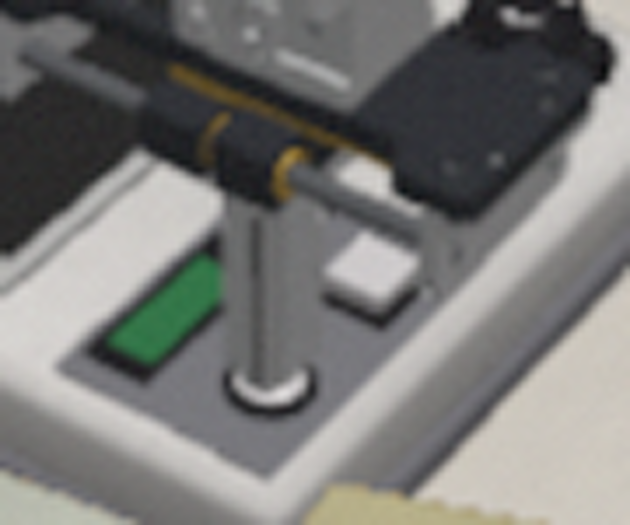

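Request:
apply_moves:
  increments:
    - [0,0,-0.008,0,0,0,0]
    - [0,0,-0.025,0,0,0,0]
    - [0,0,-0.05,0,0,0,0]
    - [0,0,-0.08,0,0,0,0]
    - [0,0,-0.1,0,0,0,0]

```text
time_s: 9.02
ee_pos: [0.4897, -0.2285, 0.1759]
tcp_rot: [0.996, -0.09, 0.0, 0.001]
contact_force: [0.5, 0.3, 0.1]
gripper_width: 0.0003
```

Request:
apply_moves:
  increments:
    - [-0.01,0.035,-0.02,0,0,0,0]
    - [-0.02,0.075,-0.03,0,0,0,0]
    - [-0.03,0.115,-0.03,0,0,0,0]
    - [-0.04,0.155,-0.03,0,0,0,0]
    - [-0.05,0.19,-0.03,0,0,0,0]

```text
time_s: 9.43
ee_pos: [0.4051, -0.4087, 0.2072]
tcp_rot: [0.996, -0.09, 0.001, 0.001]
contact_force: [0.8, -0.1, 0.2]
gripper_width: 0.0009
```

Request:
apply_moves:
  increments:
    - [-0.01,0.035,0,0,0,0,0]
    - [-0.02,0.07,0,0,0,0,0]
    - [-0.03,0.105,0,0,0,0,0]
    - [-0.03,0.12,0,0,0,0,0]
    - [-0.03,0.12,0,0,0,0,0]

```text
time_s: 9.85
ee_pos: [0.3514, -0.525, 0.2074]
tcp_rot: [0.996, -0.093, 0.0, 0.002]
contact_force: [0.1, 0.9, 0.1]
gripper_width: 0.0005
```

```bash
python3 -c "
from plan import *
to(RESET)
cv2.imwrite('pics/t9.png',cams.camera('top')[:,:,::-1])
cv2.imwrite('pics/s9.png',cv2.resize(cams.camera('scene')[90:220,200:390,::-1],None,fx=4,fy=4,interpolation=cv2.INTER_CUBIC))
"
```

```text
t 9.85 pos [ 0.3514 -0.525   0.2074] F [0.15 0.93 0.13] w 0.0005
shift [ 0.08   -0.3169  0.2063] rot [ 0.21 -0.04 -0.32]
```

View pics/t9.png

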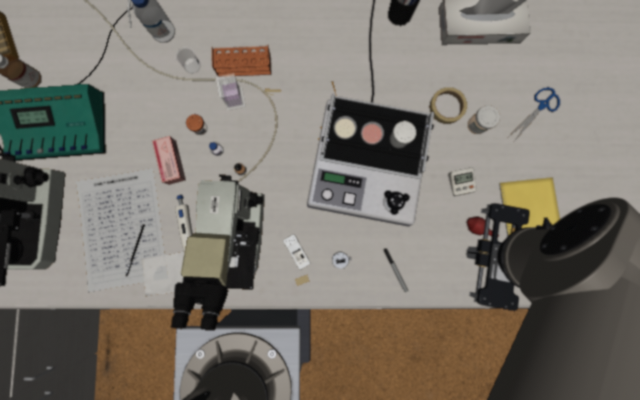

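View pics/s9.png

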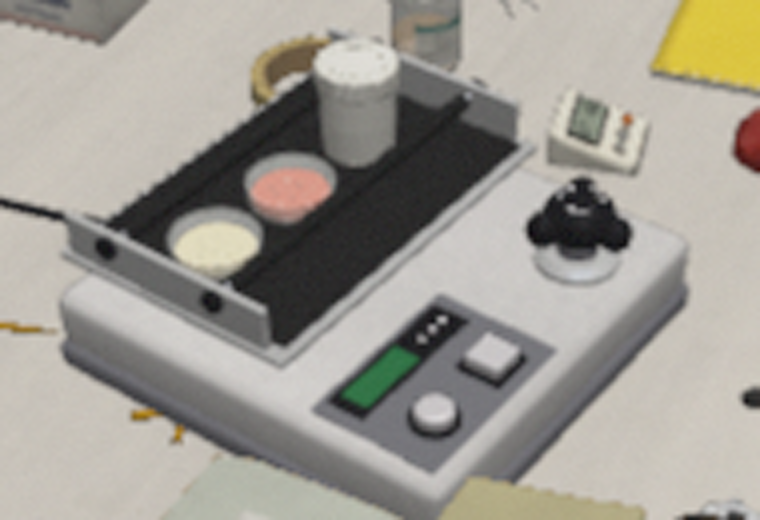

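The pictures match the ones from the start: the stop is out with its front lobe facing forward, both keys are up, and the loose items haven't moved. The arm is clear of the machine.

Request:
apply_moves:
  increments:
    - [0,0,0,0,0,0,0]
    - [0,0,0,0,0,0,0]

```text
time_s: 10.12
ee_pos: [0.355, -0.5199, 0.2077]
tcp_rot: [0.996, -0.09, 0.001, 0.001]
contact_force: [-0.2, -0.3, -0.2]
gripper_width: 0.0003
```

```bash
python3 -c "
from cell import bot
print(bot.sign_off())"
```

```text
the job is handed in; nothing more can be done
None
```

I did the stop check in the order you gave and handed it in at about 10.1 s. Sign-off gives no verdict, so what follows rests on the camera views and the force readings.

- **Stop pressed:** I pushed it in with the closed fingertips until it reached its end stop, with at most about 12 N read. It stayed down after I lifted the hand clear.
- **Twist:** I pushed sideways on the front lobe with about 2 N. The button sprang out, and after I backed off it turned back to its starting position.
- **Reset key:** I pressed the round key until the fingertips stopped at 73 mm, which is its full 5 mm of travel. The last step down gave a brief 20 N reading, more than the key needs. It came back up when released.

In the last pictures, taken with the arm clear, the stop is out and untwisted and both keys are up. The square start key was never touched. The jar, dishes and the bench items look where they were at the start. I judged that by eye and did not measure it again. No check failed. The only disagreement was one position estimate of the stop, about 5 mm off from the side camera, so I used the top view, which agreed with the key positions.

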